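# Lay the standing culture flask down on the incubator shelf

## Task

One culture flask on the steel incubator shelf still stands on its foot next to two that already lie flat. With your fingers, without gripping or lifting it, tip it over towards the shelf's open front and ease it down gently onto its flat growth face, never letting it drop, so that it ends lying like the others with its foot square up against the shelf's rear upstand. Leave the two laid flasks and everything else on the shelf and bench undisturbed.

Things in the scene. Friction and masses are not known exactly. Their poses are not given: they have to be found in the camera images.
- flask: The standing clear-plastic culture flask with white screw cap, 158 mm tall, 63 to 122 g. Origin: centre of the foot (the end it stands on). z runs from foot to cap, y across the width, x across the thickness to the upper face (white patch). Rectangular body 37 (x) by 86 (y) by 92 mm (z), shoulders tapering to z = 116 mm, then a neck canted 10 degrees to +x. Centre of mass about 65 mm up.
- flask_face (a point): Centre of the flask's flat growth face (x = -18.5 mm, z = 46 mm in the flask's frame), which must finally lie down on the shelf. Standing, this face looks to the shelf's open front within about 0.12 rad; the back of the flask is then 28 to 33 mm from the upstand. Lying, the flask's x points up, its z away from the upstand, and its origin is 18.5 mm above the shelf.
- flask_heel (a point): Middle of the flask's lower edge under the growth face (x = -18.5 mm, z = 0 in the flask's frame): the edge over which it tips. It stays down on the shelf all through the work, but may slide on it.
- flask_cap (a point): Centre of the outer end of the flask's cap: 9 mm towards +x and 155 mm above the flask's origin. The cap is 31 mm in diameter and 25 mm long. With the flask lying flat the lowest edge of this end is about 12 mm above the shelf.
- shelf: The fixed sheet-steel incubator shelf lying on the bench, 300 mm (x) by 370 mm (y), its top surface 16 mm above the bench. Origin: under its centre, at bench level. Its x axis points to the rear upstand (to the robot's right, within about 0.2 rad); side lips are 10 mm high; the front (-x, to the robot's left) is open.
- shelf_stop (a point): Middle of the front face of the rear upstand at the shelf's top surface (x = 145 mm, z = 16 mm in the shelf's frame). The upstand rises 59 mm above the shelf's surface and runs along the shelf's whole y width.
- laid_a: A like flask already lying flat, foot by the upstand, in one of the three places (105 mm apart across the shelf). Origin: on the shelf under the flask, 43 mm in front of its foot; its x points to the upstand. It reaches from x = -115 mm (cap end) to +43 mm, is 86 mm wide, 37 mm high (cap top 46 mm). Leave it alone.
- laid_b: The second flask already lying flat, same frame and size as laid_a. Leave it alone.
- dropper: Small white dropper bottle, 25 mm diameter, 55 mm tall, standing on the shelf about 25 to 45 mm in front of the cap of laid_a. Origin: centre of its underside. Leave it alone.
- cylinder: 100 ml plastic measuring cylinder with a hexagonal foot 85 mm across and 222 mm tall, standing on the bench to the right of the shelf. Origin: centre of its underside. Leave it alone.
- reagent: Amber reagent bottle, 60 mm diameter, 125 mm tall, on the bench to the left of the shelf. Origin: centre of its underside. Leave it alone.
- petri: Stack of four Petri dishes, 91 mm diameter, 62 mm high, on the bench to the left of the shelf. Origin: centre of its underside. Leave it alone.
- marker: Marker pen lying on the bench to the right of the shelf, 125 mm long, 15 mm thick, along its x axis. Leave it alone.
Mind the look-alikes: they are no part of the job. Leave any purple or turquoise look-alike of the flask alone.

How it is judged:
By the outcome, as a careful person would: the job done as asked, in the order asked, and still so for the second after the job is handed in, with the robot touching nothing.
It also fails if it takes over 67 s, if anything falls off the work surface, if the arm or the gripper's body presses on something with over 40 N, if the wrist force passes 120 N, or if a joint passes its speed limit or range.

## Robot

A 7-joint arm with a two-finger parallel gripper is mounted at the origin on the work surface. World frame = base frame: x ahead of the robot, y to its left, z up, the work surface at z = 0. Lengths are in m, angles in degrees, forces in N, time in s.
With the tool pointing down it reaches from about 0.425 to 0.875 m from the base axis. Payload 4.7 kg.
Tool frame: the origin (TCP) lies midway between the tips of the shut fingers; the grasp point (between the pads) lies 19 mm behind it; z points along the fingers, y is the direction in which the jaws open and shut (so a half turn about z gives the same grasp; the last joint's range is limited). The gripper opens to 87 mm and grips with 3 to 60 N. Pads are 19 mm wide; open, the fingers measure 117 mm over their backs; the gripper's body (75 mm by 190 mm) begins 51 mm behind the grasp point.
Start: joints at [-72.416, 18.392, -4.016, 83.108, 1.295, 78.541, -3.26], TCP at [0.188, 0.622, 0.223] pointing down, gripper open.
Joint ranges: [-163.93, 163.93], [-17.29, 119.83], [-79.2, 71.16], [3.27, 140.29], [-89.18, 269.18], [5.43, 117.66], [-154.24, 154.24]. Speed limits (degrees/s): [147.25, 147.25, 180, 180, 180, 180, 180].

## Interface

Orientations are given as [roll, pitch, yaw] about the fixed x, y, z axes, in that order (R = Rz(yaw) Ry(pitch) Rx(roll)).
In Python, from cell import env gives the robot as it stands. The module is installed in compiled form; this text tells all that it offers.
- The arm moves only by the tool servo_tool, never from a script. Its argument "plan" is a list of rows, each a list of 3 entries, a list of its own where there are three numbers: the opening, from 0 (shut) to 1 (fully open), then the shift along the tool's x, y, z in cm, then the turn, a rotation vector about the tool's x, y, z in degrees. A call has 1 to 20 rows; each row shifts and turns the pose as measured when the row begins, along the tool's axes as they then stand; what a row does not reach is not made up. A row lasts 1/12 s, in which the tool goes at most 41.7 mm and 7.16 degrees, less where a joint would pass 70% of its speed; a pose out of reach is approached as far as the arm can. A call is refused whole if a number of a shift passes 4.17 or a number of a turn 7.16, either way. A call with a gripper value outside its range is refused whole. The fingers move at their own pace and stop on an object; "force" is the grip in N (left out, the last holds). Time passes only in rows, so rows that do not move let the fingers close. It gives the time, the measured TCP pose, the force and the opening at its end, in the units of the state.
- env.get_obs(): the state, without advancing time (a new reading comes with each control period).
- env.read_camera(name): name is "scene" or "top" or "wrist"; returns a dict with "image" (420x560x3 uint8, blue, green, red), "fx", "fy", "cx", "cy" (pixels), "rvec" (rotation vector, rad) and "tvec" (3), from world to camera coordinates, as OpenCV has them; the wrist camera has in their place "T_tool_cam" (4x4, takes a point from camera to tool coordinates, whose origin is the TCP and whose axes are the flange's). Camera axes: x right, y down, z forward; pixel columns grow to the right and rows downward; lengths in m; the calibration is good to about 2 mm. The wrist camera is an equidistant fisheye: a pixel r from the principal point sees the ray r / f radians off the axis. A picture is of the moment at which its call begins: read the wrist's pose just before it. There is no depth.
- env.sign_off(): hands the job in, once; it reports no verdict.
The state is a dict: "time_s": time; "qpos": joint angles; "joint_velocities": joint speeds; "effort": joint torques, N m; "tool_pos": TCP position; "tool_rot": TCP orientation; "force": force on the tool from outside, world axes, zero at the start; "wrist_torque": the same for the moment, N m; "grip_width": finger opening in m.
Only numpy, scipy, OpenCV 4.12 (cv2) and the standard library are available. Lean on these libraries where they do the work, as an engineer would, in place of code of your own. Each camera call takes 0.05 s, during which the arm holds its last target. There are 200 camera calls.

## Working session

There is one attempt and no reset: what is moved stays moved. The work goes in short steps, Python scripts to look and compute and a tool call to move; the robot and the scene stay as the last step left them, time stands still between calls to the robot, and variables do not carry over. Pictures are saved under pics/ and viewed, about 8 in all and at most 12, crops included, and the job is handed in when it is done.

Besides the shell and the picture viewer there is one more tool, called after "Emit:" as name([rows], argument=value, ...), one row to a line, values as JSON. servo_tool: Moves the arm, as the interface text tells. Its arguments: {"type":"object","properties":{"plan":{"type":"array"},"force":{"type":"number"}},"required":["plan"]}

```bash
mkdir -p pics
python3 - <<'E'
from cell import env
import cv2,numpy as np,pickle
o=env.get_obs();print({k:np.round(v,3) for k,v in o.items()})
d={}
for n in("scene","top"):
    c=env.read_camera(n);d[n]=c;cv2.imwrite(f"pics/{n}0.png",c["image"]);print(n,{k:np.round(v,4) for k,v in c.items() if k!="image"})
pickle.dump(d,open("cams.pkl","wb"))
E
```

```text
{'time_s': np.float64(0.0), 'qpos': array([-72.416,  18.438,  -4.017,  83.174,   1.296,  78.54 ,  -3.258]), 'joint_velocities': array([ 0.054, -0.024,  0.039,  0.006,  0.054,  0.006,  0.012]), 'effort': array([-1.0000e-03, -4.9127e+01, -4.0500e-01, -3.1255e+01, -6.4000e-02,
        4.3000e-02,  0.0000e+00]), 'tool_pos': array([0.187, 0.622, 0.221]), 'tool_rot': array([-1.79893e+02,  7.00000e-03,  1.63229e+02]), 'force': array([ 0.072, -0.258,  0.238]), 'wrist_torque': array([-0.021,  0.063,  0.03 ]), 'grip_width': np.float64(0.087)}
scene {'fx': np.float64(502.0537), 'fy': np.float64(502.0537), 'cx': np.float64(273.438), 'cy': np.float64(210.2418), 'rvec': array([ 2.015 ,  0.935 , -0.4797]), 'tvec': array([-0.3955, -0.1295,  1.7706])}
top {'fx': np.float64(463.6452), 'fy': np.float64(463.6452), 'cx': np.float64(277.0263), 'cy': np.float64(202.7116), 'rvec': array([ 2.1286, -2.1017,  0.2129]), 'tvec': array([0.0225, 0.6009, 1.1306])}
```

View pics/scene0.png

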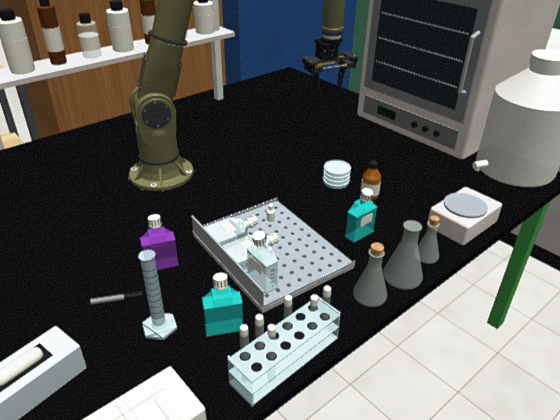

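View pics/top0.png

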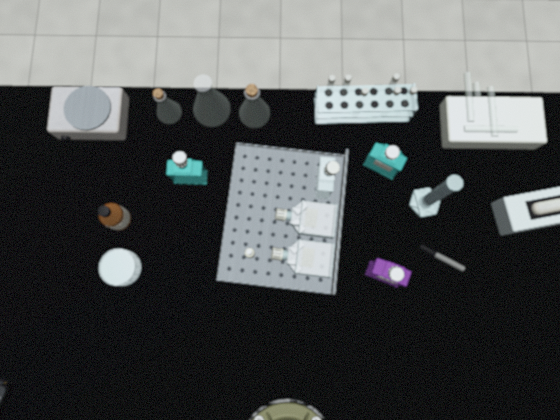

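The scene view shows the standing flask at the shelf's far end by the upstand (about 263,262 in scene and 329,172 in top). The two laid ones are at about (313,217) and (312,258) in top. I'll enlarge both.

Run:
```python
import cv2,numpy as np,pickle
d=pickle.load(open("cams.pkl","rb"))
a=cv2.resize(d["top"]["image"][135:285,215:355],None,fx=4,fy=4,interpolation=cv2.INTER_CUBIC)
b=cv2.resize(d["top"]["image"][140:200,300:360],None,fx=4,fy=4)
cv2.imwrite("pics/t1.png",a)
c=cv2.resize(d["scene"]["image"][195:315,185:360],None,fx=4.5,fy=4.5,interpolation=cv2.INTER_CUBIC);cv2.imwrite("pics/s1.png",c)
```

```text
(no output)
```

View pics/t1.png

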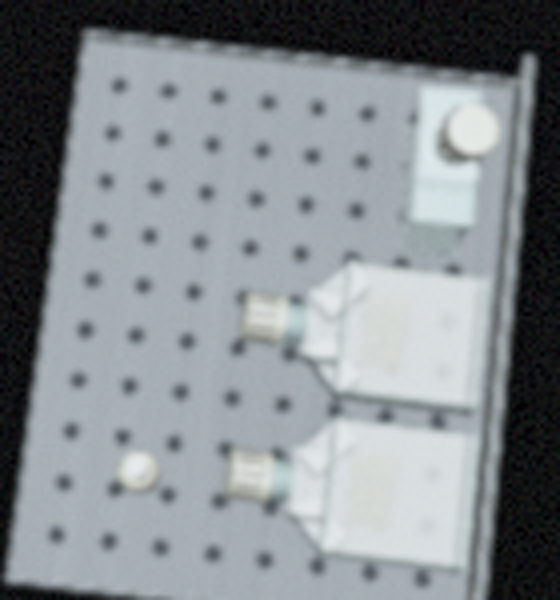

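View pics/s1.png

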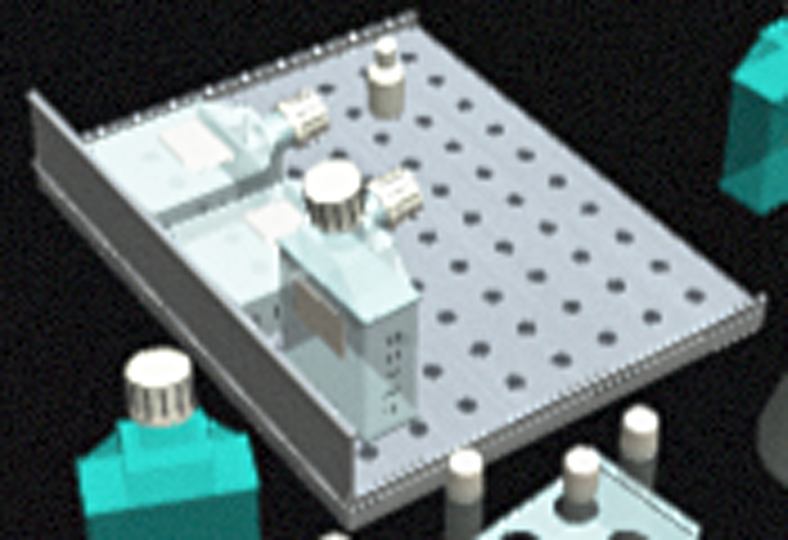

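```bash
cat > h.py <<'E'
import cv2,numpy as np,pickle
from scipy.optimize import least_squares
from scipy.spatial.transform import Rotation as R
d=pickle.load(open("cams.pkl","rb"))
def K(c):return np.array([[c["fx"],0,c["cx"]],[0,c["fy"],c["cy"]],[0,0,1.]])
def proj(n,P):
    c=d[n];return cv2.projectPoints(np.asarray(P,float).reshape(-1,1,3),c["rvec"],c["tvec"],K(c),None)[0][:,0]
T=lambda u,v:("top",(u+.5)/4-.5+215,(v+.5)/4-.5+135)
S=lambda u,v:("scene",(u+.5)/4.5-.5+185,(v+.5)/4.5-.5+195)
def fit(pts,x0):
    def pose(p,L):
        c,s=np.cos(p[2]),np.sin(p[2]);L=np.asarray(L);return [p[0]+c*L[0]-s*L[1],p[1]+s*L[0]+c*L[1],L[2]]
    f=lambda p:np.concatenate([proj(m[0],[pose(p,L)])[0]-m[1:] for m,L in pts])
    r=least_squares(f,x0,loss="soft_l1");return r.x,r.fun.reshape(-1,2)
E
python3 - <<'E'
from h import *
sh=[(T(83,33),(-.15,.185,.026)),(T(5,582),(-.15,-.185,.026)),(T(530,55),(.1475,.185,.075)),
(S(32,92),(.1475,-.185,.075)),(S(355,440),(.1475,.185,.075)),(S(350,526),(.15,.185,0)),(S(765,295),(-.15,.185,.026)),(S(415,13),(-.15,-.185,.026))]
p,r=fit(sh,[.65,0,-1.57]);print(p,np.degrees(p[2]));print(r.round(1).tolist())
z=.016
fl=[(T(420,87),(-.0185,.043,z+.092)),(T(414,219),(-.0185,-.043,z+.092)),(T(471,129),(.009,0,z+.155)),
(S(362,325),(.0185,.043,z+.092)),(S(283,260),(.0185,-.043,z+.092)),(S(418,295),(-.0185,.043,z+.092)),(S(334,178),(.009,0,z+.155)),(S(415,420),(-.0185,.043,z)),(S(362,443),(.0185,.043,z))]
q,r=fit(fl,[p[0]+.1,p[1]-.1,p[2]]);print(q,np.degrees(q[2]));print(r.round(1).tolist())
c,s=np.cos(p[2]),np.sin(p[2]);D=q[:2]-p[:2];print("flask in shelf",c*D[0]+s*D[1],-s*D[0]+c*D[1])
# laid flasks: cap end centre (x=-.115), foot corners top z=.053
for pts in ([(T(243,316),(-.115,0,z+.03)),(T(350,262),(-.049,.043,z+.037)),(T(335,398),(-.049,-.043,z+.037)),(T(491,278),(.043,.043,z+.037)),(T(475,408),(.043,-.043,z+.037))],
 [(T(230,474),(-.115,0,z+.03)),(T(335,418),(-.049,.043,z+.037)),(T(320,552),(-.049,-.043,z+.037)),(T(474,435),(.043,.043,z+.037)),(T(462,568),(.043,-.043,z+.037))]):
    l,r=fit(pts,[p[0],p[1]-.1,p[2]]);D=l[:2]-p[:2];print(l,np.degrees(l[2]),"in shelf",c*D[0]+s*D[1],-s*D[0]+c*D[1]);print(r.round(1).tolist())
E
```

```text
[ 0.57473862  0.01740308 -1.67075089] -95.7269744143253
[[-1.0, -0.6], [-0.4, -0.8], [-0.9, 0.0], [-0.8, 0.3], [-0.8, -1.7], [-0.3, 1.9], [0.1, -0.0], [-0.7, -0.0]]
[ 0.66803489 -0.09067355 -1.63279283] -93.55213787514879
[[-0.3, -0.3], [-0.7, -0.1], [-0.1, -0.5], [0.1, -0.6], [-2.5, -4.4], [-0.1, 0.1], [-1.1, 1.1], [0.2, -0.1], [0.2, 0.9]]
flask in shelf 0.0982273253401228 0.10361537531786605
[ 0.56189306 -0.07853329 -1.6774234 ] -96.10928129842272 in shelf 0.09673936221641902 -0.003208125285321257
[[-0.7, 0.2], [-0.1, -0.0], [-0.0, -1.3], [0.0, 0.1], [0.9, 0.5]]
[ 0.46098227 -0.06890617 -1.67413937] -95.92112042644021 in shelf 0.09723000320792582 -0.10457591055069151
[[-1.7, -0.2], [-0.3, -0.2], [-0.2, 0.2], [1.0, -0.3], [0.8, 0.5]]
```

The fits agree: the flask stands at shelf (98, 104) mm, turned about 2°, with its back about 28 mm from the upstand. I'll straddle the cap front and rear with narrow jaws, push with the rear finger, and carry it down on the front finger. First I move above it.

Emit:
servo_tool([
  [0.65,[-2.8,-2.3,-0.5],[0,0,0]],
  [0.65,[-2.8,-2.3,-0.5],[0,0,0]],
  [0.65,[-2.8,-2.3,-0.5],[0,0,0]],
  [0.65,[-2.8,-2.3,-0.5],[0,0,0]],
  [0.65,[-2.8,-2.3,-0.5],[0,0,0]],
  [0.65,[-2.8,-2.3,-0.5],[0,0,0]],
  [0.65,[-2.8,-2.3,-0.5],[0,0,0]],
  [0.65,[-2.8,-2.3,-0.5],[0,0,0]],
  [0.65,[-2.8,-2.3,0],[0,0,0]],
  [0.65,[-2.8,-2.3,0],[0,0,0]],
  [0.65,[-2.8,-2.3,0],[0,0,0]],
  [0.65,[-2.8,-2.3,0],[0,0,0]],
  [0.65,[-2.8,-2.3,0],[0,0,0]],
  [0.65,[-2.8,-2.3,0],[0,0,0]],
  [0.65,[-2.8,-2.3,0],[0,0,0]],
  [0.65,[-2.8,-2.3,0],[0,0,0]],
  [0.65,[-2.8,-2.3,0],[0,0,0]],
  [0.65,[-2.8,-2.3,0],[0,0,0]],
  [0.65,[-2.8,-2.3,0],[0,0,0]],
  [0.65,[-2.8,-2.3,0],[0,0,0]],
])

```text
time_s: 1.77
tool_pos: [0.6015, 0.0001, 0.2535]
tool_rot: [-179.4, -0.6, 164.4]
force: [1.6, -0.3, 0.6]
grip_width: 0.0568
```

```bash
cat >> h.py <<'E'
SY=np.radians(-95.73); H0=np.array([.6680,-.0907]); FY=np.radians(-93.55)
def delta(pos,rot):
    "tool-axis shift (cm) and rotvec (deg) from the measured pose to a world pose"
    from cell import env
    o=env.get_obs();M=R.from_euler("xyz",o["tool_rot"],degrees=True);N=R.from_euler("xyz",rot,degrees=True) if not isinstance(rot,R) else rot
    print("t",round(float(o["time_s"]),2),"pos",o["tool_pos"].round(4),"rot",o["tool_rot"].round(1),"g",round(float(o["grip_width"]),4),"F",o["force"].round(1))
    print("shift cm",(M.inv().apply(np.array(pos)-o["tool_pos"])*100).round(2),"turn",np.degrees((M.inv()*N).as_rotvec()).round(1))
E
python3 -c "
from h import *
delta([.6676,-.0977,.262],[180,0,176.4])"
```

```text
t 1.77 pos [6.015e-01 1.000e-04 2.535e-01] rot [-179.4   -0.6  164.4] g 0.0568 F [ 1.6 -0.3  0.6]
shift cm [-8.98 -7.65 -0.87] turn [ -0.5  -0.7 -12. ]
```

Emit:
servo_tool([
  [0.62,[-2.0,-1.7,-0.2],[0,0,0]],
  [0.62,[-2.0,-1.7,-0.2],[0,0,0]],
  [0.62,[-2.0,-1.7,-0.2],[0,0,0]],
  [0.62,[-1.5,-1.3,-0.1],[0,0,0]],
  [0.62,[-1.0,-0.8,0],[0,0,0]],
  [0.62,[0,0,0],[0,0,-4]],
  [0.62,[0,0,0],[0,0,-4]],
  [0.62,[0,0,0],[0,0,-4]],
  [0.62,[0,0,0],[0,0,0]],
])

```text
time_s: 2.52
tool_pos: [0.6662, -0.1112, 0.2531]
tool_rot: [-179.0, -1.3, 176.0]
force: [-0.7, 0.8, 0.4]
grip_width: 0.0534
```

```bash
python3 -c "
from h import *
delta([.6676,-.0977,.262],[180,0,176.4])
from cell import env
o=env.get_obs();c=env.read_camera('wrist');cv2.imwrite('pics/w1.png',c['image'])
pickle.dump((o,c),open('w1.pkl','wb'));print(c['T_tool_cam'].round(3),c['fx'],c['cx'],c['cy'])
"
```

```text
t 2.52 pos [ 0.6662 -0.1112  0.2531] rot [-179.    -1.3  176. ] g 0.0534 F [-0.7  0.8  0.4]
shift cm [-0.03  1.34 -0.91] turn [-1.  -1.3 -0.4]
[[-0.    -0.958 -0.287  0.079]
 [ 1.     0.    -0.001  0.001]
 [ 0.001 -0.287  0.958 -0.163]
 [ 0.     0.     0.     1.   ]] 325.19226210127806 279.5566643957059 208.98123888384347
```

View pics/w1.png

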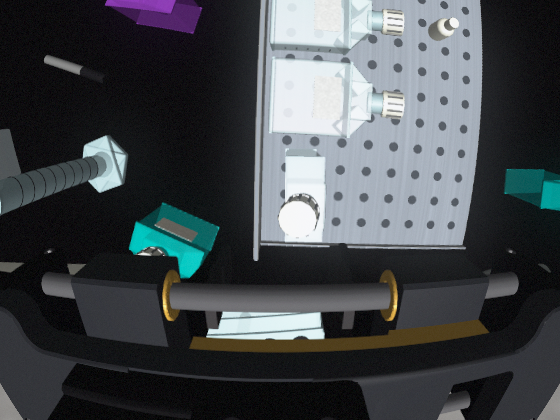

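The wrist view shows the standing cap at (299,214), with the upstand's line on its left at column 258. I'll intersect that pixel with the cap's height.

```bash
cat >> h.py <<'E'
def wproj(o,c,P):
    M=R.from_euler("xyz",o["tool_rot"],degrees=True);q=M.inv().apply(np.atleast_2d(P)-o["tool_pos"])
    T=np.asarray(c["T_tool_cam"]);k=(q-T[:3,3])@T[:3,:3];th=np.arctan2(np.hypot(k[:,0],k[:,1]),k[:,2]);ph=np.arctan2(k[:,1],k[:,0])
    return np.c_[c["cx"]+c["fx"]*th*np.cos(ph),c["cy"]+c["fy"]*th*np.sin(ph)]
def wray(o,c,u,v,z):
    a,b=(u-c["cx"])/c["fx"],(v-c["cy"])/c["fy"];th=np.hypot(a,b)
    k=np.array([a,b,0])*(np.sin(th)/th);k[2]=np.cos(th);T=np.asarray(c["T_tool_cam"])
    M=R.from_euler("xyz",o["tool_rot"],degrees=True);r=M.apply(T[:3,:3]@k);p=o["tool_pos"]+M.apply(T[:3,3]);return p+r*(z-p[2])/r[2]
def shelf(P):
    D=np.asarray(P)[:2]-[.57474,.01740];c,s=np.cos(SY),np.sin(SY);return np.array([c*D[0]+s*D[1],-s*D[0]+c*D[1]]).round(4)
E
python3 -c "
from h import *
o,c=pickle.load(open('w1.pkl','rb'))
P=wray(o,c,299,214,.171);print(P,shelf(P))
for u,v,z in((256,258,.075),(258,120,.075),(285,152,.108),(326,156,.108),(465,247,.026)):
  P=wray(o,c,u,v,z);print(u,v,P.round(4),shelf(P))
f=H0+.009*np.array([np.cos(FY),np.sin(FY)]);print('pred cap',f,wproj(o,c,[[*f,.171]]))
"
```

```text
[ 0.66356853 -0.09565176  0.171     ] [0.1036 0.0997]
256 258 [ 0.7415 -0.1454  0.075 ] [0.1453 0.1822]
258 120 [ 0.5872 -0.13    0.075 ] [0.1455 0.0271]
285 152 [ 0.6199 -0.104   0.108 ] [0.1163 0.0571]
326 156 [ 0.626 -0.065  0.108] [0.0769 0.0593]
465 247 [0.7724 0.1482 0.026 ] [-0.1498  0.1836]
pred cap [ 0.66744272 -0.09968273] [[294.19158467 218.98690994]]
```

```bash
cat >> h.py <<'E'
LY=.101
def world(X,Y,Z):
    c,s=np.cos(SY),np.sin(SY);return np.array([.57474+c*X-s*Y,.01740+s*X+c*Y,.016+Z])
def pose(X,Z,a,yaw=175.,Y=LY):
    delta(world(X,Y,Z),R.from_euler("xyz",[180,0,yaw],degrees=True)*R.from_euler("x",a,degrees=True))
def lean(th,hx,a,g,s,**k):
    "TCP so the front pad touches the cap's front outer rim, s behind the tip"
    t=np.radians(th);b=np.radians(a);u,w=.0122,.1577
    E=np.array([hx+u*np.cos(t)-w*np.sin(t),u*np.sin(t)+w*np.cos(t)])
    P=E+np.array([np.cos(b),np.sin(b)])*g/2+np.array([np.sin(b),-np.cos(b)])*s;print("X,Z",P.round(4));pose(P[0],P[1],a,**k)
E
python3 -c "
from h import *
pose(.104,.119,0)"
```

```text
t 2.57 pos [ 0.6661 -0.1112  0.253 ] rot [-179.    -1.3  175.9] g 0.0538 F [-0.8 -0.  -0.3]
shift cm [-0.03  1.69 11.78] turn [-1.  -1.3  0.9]
```

Emit:
servo_tool([
  [0.62,[0,0.8,0.0],[-1,-1.3,0.9]],
  [0.62,[0,0.8,0.0],[0,0,0]],
  [0.62,[0,0,0],[0,0,0]],
])

```text
time_s: 2.82
tool_pos: [0.667, -0.0942, 0.2518]
tool_rot: [180.0, -0.0, 174.6]
force: [0.7, 0.8, -0.3]
grip_width: 0.0542
```

```bash
python3 -c "
from h import *
pose(.104,.119,0)"
```

```text
t 2.82 pos [ 0.667  -0.0942  0.2518] rot [180.   -0.  174.6] g 0.0542 F [ 0.7  0.8 -0.3]
shift cm [ 0.18 -0.23 11.68] turn [ 0.  -0.  -0.4]
```

Emit:
servo_tool([
  [0.62,[0.1,-0.15,1.0],[0,0,0]],
  [0.62,[0.1,-0.1,1.5],[0,0,0]],
  [0.62,[0,0,1.5],[0,0,0]],
  [0.62,[0,0,1.5],[0,0,0]],
  [0.62,[0,0,1.5],[0,0,0]],
  [0.62,[0,0,1.2],[0,0,0]],
  [0.62,[0,0,1.0],[0,0,0]],
  [0.62,[0,0,0.8],[0,0,0]],
  [0.62,[0,0,0.5],[0,0,0]],
  [0.62,[0,0,0],[0,0,0]],
])

```text
time_s: 3.65
tool_pos: [0.6639, -0.0953, 0.1375]
tool_rot: [-179.8, -0.2, 174.7]
force: [-0.9, 0.3, 0.4]
grip_width: 0.0542
```

```bash
python3 -c "
from h import *
pose(.104,.119,0)
from cell import env
o=env.get_obs();c=env.read_camera('wrist');s=env.read_camera('scene')
a=c['image'][130:330,170:450];b=cv2.resize(s['image'][175:315,185:335],None,fx=2.8,fy=2.8)
im=np.zeros((592,760,3),np.uint8);im[:392,:420]=b;im[392:592,:280]=a;im[0:420,420:760]=0
t=env.read_camera('top')['image'][130:230,260:370];t=cv2.resize(t,(340,310));im[:310,420:]=t
cv2.imwrite('pics/m1.png',im)
"
```

```text
t 3.65 pos [ 0.6639 -0.0953  0.1375] rot [-179.8   -0.2  174.7] g 0.0542 F [-0.9  0.3  0.4]
shift cm [-0.1  -0.07  0.25] turn [-0.2 -0.2 -0.3]
```

View pics/m1.png

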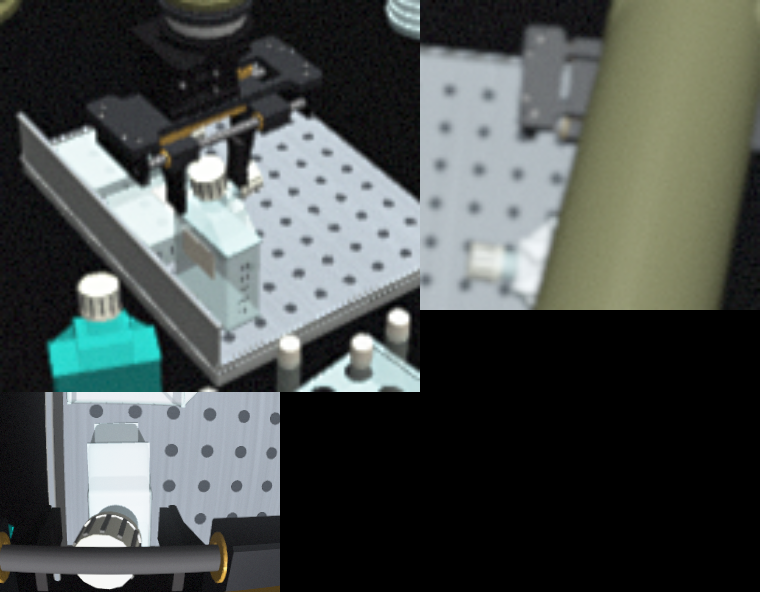

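The jaws straddle the cap front and rear, roughly centred (wrist crop: cap 77–140, finger faces about 62 and 165). Next I compute the tipping arc.

```bash
cat >> h.py <<'E'
def arc(th,hx,a,s=.020):
    t,b=np.radians(th),np.radians(a);u,w=.0254,.1427
    return np.array([hx+u*np.cos(t)-w*np.sin(t)+s*np.sin(b),u*np.sin(t)+w*np.cos(t)-s*np.cos(b)])
def steps(ths,hx,af,s=.020):
    for i,j in zip(ths[:-1],ths[1:]):
        D=arc(j,hx,af(j),s)-arc(i,hx,af(i),s);b=np.radians(af(i))
        print(i,"->",j,"a",af(i),"XZ",arc(j,hx,af(j),s).round(4),"tool y,z cm",(np.array([-D[0]*np.cos(b)-D[1]*np.sin(b),D[0]*np.sin(b)-D[1]*np.cos(b)])*100).round(2))
E
python3 -c "
from h import *
steps(list(range(0,61,5)),.0785,lambda t:max(0,t-10))"
```

```text
0 -> 5 a 0 XZ [0.0914 0.1244] tool y,z cm [ 1.25 -0.17]
5 -> 10 a 0 XZ [0.0787 0.1249] tool y,z cm [ 1.26 -0.06]
10 -> 15 a 0 XZ [0.0678 0.1245] tool y,z cm [1.09 0.05]
15 -> 20 a 5 XZ [0.057  0.1231] tool y,z cm [1.09 0.05]
20 -> 25 a 10 XZ [0.0464 0.1207] tool y,z cm [1.09 0.05]
25 -> 30 a 15 XZ [0.036  0.1175] tool y,z cm [1.09 0.05]
30 -> 35 a 20 XZ [0.0259 0.1133] tool y,z cm [1.09 0.05]
35 -> 40 a 25 XZ [0.0162 0.1083] tool y,z cm [1.09 0.05]
40 -> 45 a 30 XZ [0.007  0.1025] tool y,z cm [1.09 0.05]
45 -> 50 a 35 XZ [-0.0016  0.0959] tool y,z cm [1.09 0.05]
50 -> 55 a 40 XZ [-0.0097  0.0885] tool y,z cm [1.09 0.05]
55 -> 60 a 45 XZ [-0.0171  0.0805] tool y,z cm [1.09 0.05]
```

Emit:
servo_tool([
  [0.45,[0,0,0],[0,0,0]],
  [0.45,[0,0,0],[0,0,0]],
  [0.45,[0,0,0],[0,0,0]],
  [0.45,[0,0.3,-0.04],[0,0,0]],
  [0.45,[0,0.3,-0.04],[0,0,0]],
  [0.45,[0,0.3,-0.04],[0,0,0]],
  [0.45,[0,0.3,-0.04],[0,0,0]],
  [0.45,[0,0.3,0],[0,0,0]],
  [0.45,[0,0.3,0],[0,0,0]],
  [0.45,[0,0.3,0],[0,0,0]],
  [0.45,[0,0.3,0],[0,0,0]],
  [0.45,[0,0.27,0],[1.25,0,0]],
  [0.45,[0,0.27,0],[1.25,0,0]],
])

```text
time_s: 4.88
tool_pos: [0.67, -0.0657, 0.1455]
tool_rot: [-177.2, 0.4, 174.5]
force: [0.4, 0.3, 0.6]
grip_width: 0.0389
```

```bash
python3 -c "
from h import *
X=arc(12.5,.0785,2.5);pose(X[0],X[1],2.5)
from cell import env
s=env.read_camera('scene')
cv2.imwrite('pics/m2.png',cv2.resize(s['image'][175:315,185:335],None,fx=4,fy=4))
"
```

```text
t 4.88 pos [ 0.67   -0.0657  0.1455] rot [-177.2    0.4  174.5] g 0.0389 F [0.4 0.3 0.6]
shift cm [0.21 0.02 0.47] turn [-0.3  0.3 -0.5]
```

View pics/m2.png

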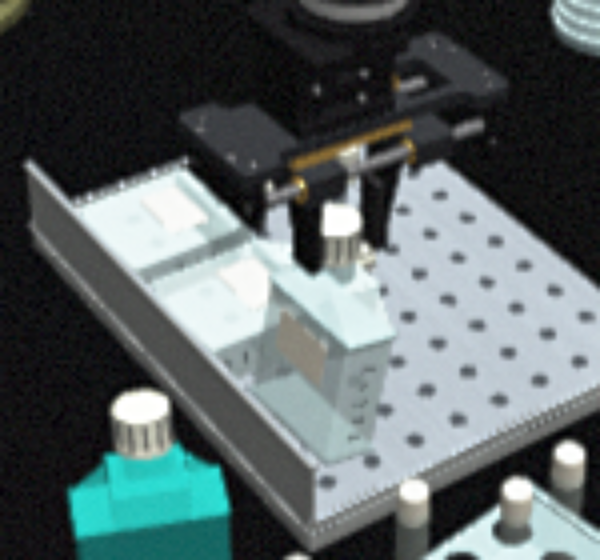

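Emit:
servo_tool([
  [0.43,[0.1,0.27,0.05],[1.25,0,0]],
  [0.43,[0.1,0.27,0.05],[1.25,0,0]],
  [0.43,[0,0.27,0.05],[1.25,0,0]],
  [0.43,[0,0.27,0.05],[1.25,0,0]],
  [0.43,[0,0.27,0.05],[1.25,0,0]],
  [0.43,[0,0.27,0.05],[1.25,0,0]],
  [0.43,[0,0.27,0.05],[1.25,0,0]],
  [0.43,[0,0.27,0.05],[1.25,0,0]],
  [0.43,[0,0.27,0.03],[1.25,0,0]],
  [0.43,[0,0.27,0.03],[1.25,0,0]],
  [0.43,[0,0.27,0.03],[1.25,0,0]],
  [0.43,[0,0.27,0.03],[1.25,0,0]],
])

```text
time_s: 5.93
tool_pos: [0.6719, -0.0276, 0.1336]
tool_rot: [-160.7, 0.4, 174.9]
force: [-0.2, -0.7, -0.1]
grip_width: 0.0373
```

```bash
python3 -c "
from h import *
X=arc(27.5,.0785,17.5);pose(X[0],X[1],17.5)
"
```

```text
t 5.93 pos [ 0.6719 -0.0276  0.1336] rot [-160.7    0.4  174.9] g 0.0373 F [-0.2 -0.7 -0.1]
shift cm [ 0.02 -0.63  0.05] turn [-1.8  0.4 -0.3]
```

Emit:
servo_tool([
  [0.43,[0,0.25,0.01],[1.25,0,0]],
  [0.43,[0,0.25,0.01],[1.25,0,0]],
  [0.43,[0,0.25,0.01],[1.25,0,0]],
  [0.43,[0,0.25,0.01],[1.25,0,0]],
  [0.43,[0,0.25,0.01],[1.25,0,0]],
  [0.43,[0,0.25,0.01],[1.25,0,0]],
  [0.43,[0,0.25,0.01],[1.25,0,0]],
  [0.43,[0,0.25,0.01],[1.25,0,0]],
  [0.43,[0,0.25,0.01],[1.25,0,0]],
  [0.43,[0,0.25,0.01],[1.25,0,0]],
  [0.43,[0,0.25,0.01],[1.25,0,0]],
  [0.43,[0,0.25,0.01],[1.25,0,0]],
])

```text
time_s: 6.93
tool_pos: [0.6748, 0.002, 0.1172]
tool_rot: [-144.1, 0.5, 174.9]
force: [-0.5, 0.5, -0.6]
grip_width: 0.0374
```

```bash
python3 -c "
from h import *
X=arc(47,.0785,36);pose(X[0],X[1],36)
from cell import env
s=env.read_camera('scene')
cv2.imwrite('pics/m3.png',cv2.resize(s['image'][175:315,185:335],None,fx=4,fy=4))
"
```

```text
t 6.93 pos [0.6748 0.002  0.1172] rot [-144.1    0.5  174.9] g 0.0374 F [-0.5  0.5 -0.6]
shift cm [0.01 0.26 0.  ] turn [ 0.1  0.3 -0.4]
```

View pics/m3.png

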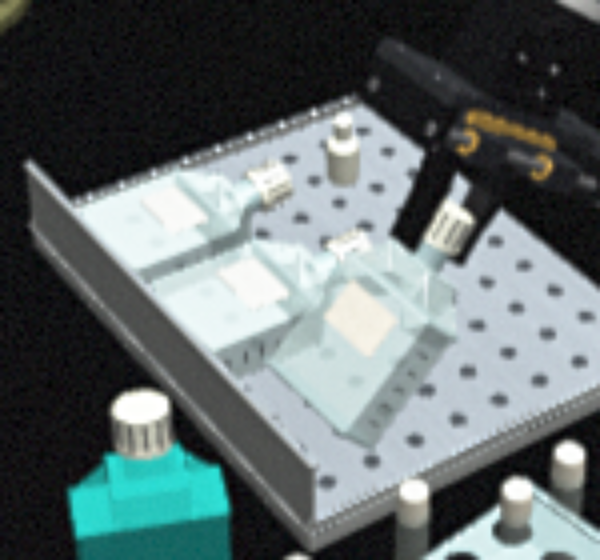

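The flask leans on the front finger at about 45°, with its heel still near where it stood. I continue to about 60°, then 72°.

```bash
python3 -c "
from h import *
lean(46.5,.0785,36,.0374,.032)
lean(60,.0785,47,.0435,.028)
lean(72,.0785,50,.0522,.022)
"
```

```text
X,Z [0.0064 0.1025]
t 6.98 pos [0.6745 0.0042 0.1156] rot [-144.1    0.4  175.1] g 0.0374 F [-0.5  1.4 -1. ]
shift cm [-0.04 -0.44 -0.04] turn [ 0.1  0.3 -0.2]
X,Z [-0.0167  0.0862]
t 6.98 pos [0.6745 0.0042 0.1156] rot [-144.1    0.4  175.1] g 0.0374 F [-0.5  1.4 -1. ]
shift cm [-0.06  2.39 -0.08] turn [11.1  0.3 -0.2]
X,Z [-0.0341  0.0662]
t 6.98 pos [0.6745 0.0042 0.1156] rot [-144.1    0.4  175.1] g 0.0374 F [-0.5  1.4 -1. ]
shift cm [-0.07  4.98  0.52] turn [14.1  0.3 -0.2]
```

Emit:
servo_tool([
  [0.44,[0,0.23,0],[1.1,0,0]],
  [0.45,[0,0.23,0],[1.1,0,0]],
  [0.45,[0,0.23,0],[1.1,0,0]],
  [0.46,[0,0.23,0],[1.1,0,0]],
  [0.47,[0,0.23,0],[1.1,0,0]],
  [0.48,[0,0.23,0],[1.1,0,0]],
  [0.49,[0,0.23,0],[1.1,0,0]],
  [0.5,[0,0.23,0],[1.1,0,0]],
  [0.5,[0,0.2,0],[1.0,0,0]],
  [0.5,[0,0.1,0],[0.5,0,0]],
  [0.5,[0,0,0],[0,0,0]],
])

```text
time_s: 7.9
tool_pos: [0.6761, 0.0222, 0.099]
tool_rot: [-132.5, 0.3, 175.1]
force: [0.3, 0.5, -0.2]
grip_width: 0.0434
```

```bash
python3 -c "
from h import *
lean(60,.0785,47,.0435,.028)
lean(72,.0785,50,.0522,.020)
"
```

```text
X,Z [-0.0167  0.0862]
t 7.9 pos [0.6761 0.0222 0.099 ] rot [-132.5    0.3  175.1] g 0.0434 F [ 0.3  0.5 -0.2]
shift cm [-0.07 -0.12 -0.35] turn [-0.5  0.3 -0.2]
X,Z [-0.0356  0.0675]
t 7.9 pos [0.6761 0.0222 0.099 ] rot [-132.5    0.3  175.1] g 0.0434 F [ 0.3  0.5 -0.2]
shift cm [-0.09  2.55 -0.48] turn [ 2.5  0.3 -0.2]
```

Emit:
servo_tool([
  [0.51,[0,0.22,-0.04],[0.2,0,0]],
  [0.52,[0,0.22,-0.04],[0.2,0,0]],
  [0.53,[0,0.22,-0.04],[0.2,0,0]],
  [0.54,[0,0.22,-0.04],[0.2,0,0]],
  [0.55,[0,0.22,-0.04],[0.2,0,0]],
  [0.56,[0,0.22,-0.04],[0.2,0,0]],
  [0.57,[0,0.22,-0.04],[0.2,0,0]],
  [0.58,[0,0.22,-0.04],[0.2,0,0]],
  [0.59,[0,0.22,-0.04],[0.2,0,0]],
  [0.6,[0,0.2,-0.04],[0.2,0,0]],
  [0.6,[0,0.1,0],[0.1,0,0]],
  [0.6,[0,0,0],[0,0,0]],
])

```text
time_s: 8.9
tool_pos: [0.6783, 0.041, 0.0841]
tool_rot: [-130.3, 0.4, 175.0]
force: [-0.3, -0.0, -0.0]
grip_width: 0.0519
```

```bash
python3 -c "
from h import *
lean(72,.0785,50,.0522,.020)
from cell import env
s=env.read_camera('scene')
cv2.imwrite('pics/m4.png',cv2.resize(s['image'][175:315,185:335],None,fx=4,fy=4))
"
```

```text
X,Z [-0.0356  0.0675]
t 8.9 pos [0.6783 0.041  0.0841] rot [-130.3    0.4  175. ] g 0.0519 F [-0.3 -0.  -0. ]
shift cm [-0.03  0.16 -0.1 ] turn [ 0.3  0.3 -0.3]
```

View pics/m4.png

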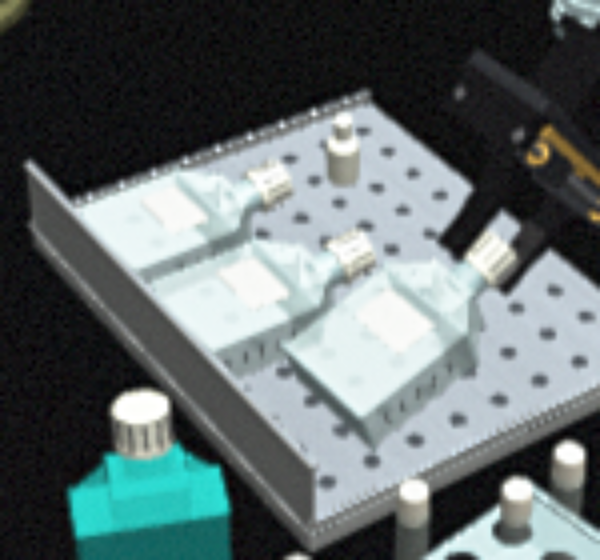

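Emit:
servo_tool([
  [0.6,[0,-0.1,0.12],[0,0,0]],
  [0.6,[0,-0.2,0.24],[0,0,0]],
  [0.6,[0,-0.26,0.31],[0,0,0]],
  [0.6,[0,-0.26,0.31],[0,0,0]],
  [0.6,[0,-0.26,0.31],[0,0,0]],
  [0.6,[0,-0.26,0.31],[0,0,0]],
  [0.6,[0,-0.26,0.31],[0,0,0]],
  [0.6,[0,-0.2,0.24],[0,0,0]],
  [0.6,[0,0,0],[0,0,0]],
])

```text
time_s: 9.7
tool_pos: [0.6757, 0.0085, 0.0852]
tool_rot: [-130.3, 0.5, 174.9]
force: [-0.0, 0.5, -0.9]
grip_width: 0.0524
```

```bash
python3 -c "
from h import *
lean(72,.1335,50,.0522,.020)
from cell import env
s=env.read_camera('scene')
cv2.imwrite('pics/m5.png',cv2.resize(s['image'][175:315,185:335],None,fx=4,fy=4))
"
```

```text
X,Z [0.0194 0.0675]
t 9.7 pos [0.6757 0.0085 0.0852] rot [-130.3    0.5  174.9] g 0.0524 F [-0.   0.5 -0.9]
shift cm [ 0.05 -1.2   1.68] turn [ 0.3  0.2 -0.5]
```

View pics/m5.png

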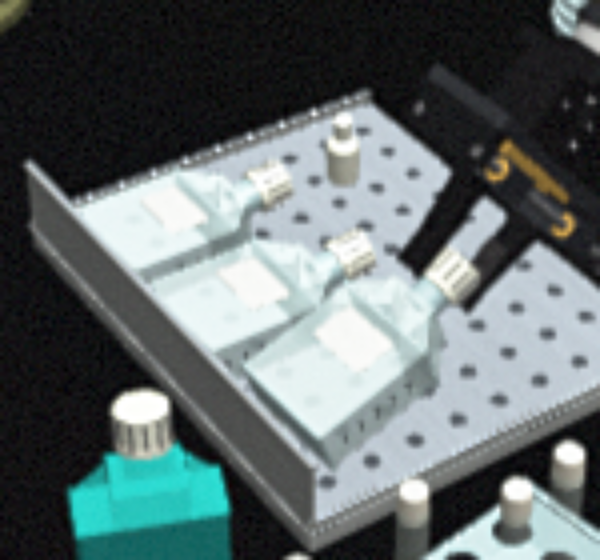

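Emit:
servo_tool([
  [0.6,[0,-0.15,0.2],[0,0,-0.2]],
  [0.6,[0,-0.22,0.3],[0,0,-0.2]],
  [0.6,[0,-0.22,0.3],[0,0,0]],
  [0.6,[0,-0.22,0.3],[0,0,0]],
  [0.6,[0,-0.16,0.22],[0,0,0]],
  [0.6,[0,-0.1,0.13],[0,0,0]],
  [0.6,[0,0,0],[0,0,0]],
])

```text
time_s: 10.33
tool_pos: [0.6742, -0.0102, 0.0835]
tool_rot: [-130.3, 0.1, 175.2]
force: [0.5, 0.4, 0.0]
grip_width: 0.0521
```

```bash
python3 -c "
from h import *
lean(72,.1335,50,.0522,.020)
print('---')
lean(80,.1385,40,.070,.010)
lean(88,.1435,30,.0865,.005)
lean(92,.145,30,.0865,.003)
"
```

```text
X,Z [0.0194 0.0675]
t 10.33 pos [ 0.6742 -0.0102  0.0835] rot [-1.303e+02  1.000e-01  1.752e+02] g 0.0521 F [0.5 0.4 0. ]
shift cm [ 0.07 -0.11  0.14] turn [0.3 0.3 0. ]
---
X,Z [0.0186 0.0542]
t 10.33 pos [ 0.6742 -0.0102  0.0835] rot [-1.303e+02  1.000e-01  1.752e+02] g 0.0521 F [0.5 0.4 0. ]
shift cm [0.07 0.95 0.94] turn [-9.7  0.3  0.1]
X,Z [0.0263 0.035 ]
t 10.33 pos [ 0.6742 -0.0102  0.0835] rot [-1.303e+02  1.000e-01  1.752e+02] g 0.0521 F [0.5 0.4 0. ]
shift cm [0.09 1.92 2.77] turn [-19.7   0.3   0.1]
X,Z [0.0259 0.0257]
t 10.33 pos [ 0.6742 -0.0102  0.0835] rot [-1.303e+02  1.000e-01  1.752e+02] g 0.0521 F [0.5 0.4 0. ]
shift cm [0.09 2.65 3.34] turn [-19.7   0.3   0.1]
```

Emit:
servo_tool([
  [0.6,[0,-0.12,0.15],[0,0,0]],
  [0.6,[0,-0.14,0.16],[0,0,0]],
  [0.6,[0,0,0],[0,0,0]],
])

```text
time_s: 10.58
tool_pos: [0.6739, -0.0144, 0.0835]
tool_rot: [-130.3, 0.2, 175.2]
force: [-0.3, 0.4, 0.8]
grip_width: 0.052
```

```bash
python3 -c "
from h import *
lean(80,.1385,40,.070,.010)
from cell import env
print([env.get_obs()['wrist_torque'].round(2)])
"
```

```text
X,Z [0.0186 0.0542]
t 10.58 pos [ 0.6739 -0.0144  0.0835] rot [-130.3    0.2  175.2] g 0.052 F [-0.3  0.4  0.8]
shift cm [0.08 1.22 0.61] turn [-9.7  0.3  0.1]
[array([ 0.92, -0.1 ,  0.03])]
```

Emit:
servo_tool([
  [0.62,[0,0.1,0.05],[-0.8,0,0]],
  [0.64,[0,0.1,0.05],[-0.8,0,0]],
  [0.65,[0,0.1,0.05],[-0.8,0,0]],
  [0.67,[0,0.1,0.05],[-0.8,0,0]],
  [0.69,[0,0.1,0.05],[-0.8,0,0]],
  [0.7,[0,0.1,0.05],[-0.8,0,0]],
  [0.72,[0,0.1,0.05],[-0.8,0,0]],
  [0.74,[0,0.1,0.05],[-0.8,0,0]],
  [0.75,[0,0.1,0.05],[-0.8,0,0]],
  [0.77,[0,0.1,0.05],[-0.8,0,0]],
  [0.79,[0,0.1,0.05],[-0.8,0,0]],
  [0.8,[0,0.1,0.05],[-0.8,0,0]],
  [0.8,[0,0,0],[0,0,0]],
])

```text
time_s: 11.67
tool_pos: [0.6743, -0.0107, 0.0701]
tool_rot: [-140.9, 0.2, 175.2]
force: [-0.1, -0.1, 0.5]
grip_width: 0.0691
```

```bash
python3 -c "
from h import *
lean(80,.1385,40,.070,.010)
print('---')
lean(88,.1435,30,.0865,.005)
lean(92,.145,30,.0865,.003)
from cell import env
s=env.read_camera('scene')
cv2.imwrite('pics/m6.png',cv2.resize(s['image'][175:315,185:335],None,fx=4,fy=4))
"
```

```text
X,Z [0.0186 0.0542]
t 11.67 pos [ 0.6743 -0.0107  0.0701] rot [-140.9    0.2  175.2] g 0.0691 F [-0.1 -0.1  0.5]
shift cm [ 0.09 -0.05  0.03] turn [0.9 0.3 0. ]
---
X,Z [0.0263 0.035 ]
t 11.67 pos [ 0.6743 -0.0107  0.0701] rot [-140.9    0.2  175.2] g 0.0691 F [-0.1 -0.1  0.5]
shift cm [0.11 0.57 2.01] turn [-9.1  0.3  0. ]
X,Z [0.0259 0.0257]
t 11.67 pos [ 0.6743 -0.0107  0.0701] rot [-140.9    0.2  175.2] g 0.0691 F [-0.1 -0.1  0.5]
shift cm [0.11 1.18 2.71] turn [-9.1  0.3  0. ]
```

View pics/m6.png

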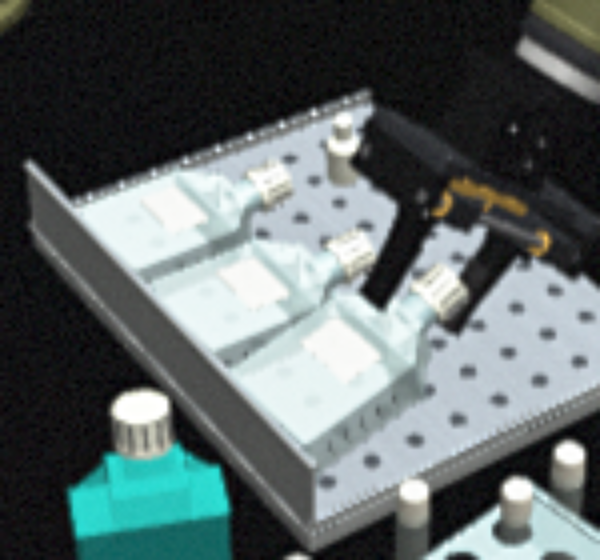

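Emit:
servo_tool([
  [0.81,[0,0.04,0.14],[-0.6,0,0]],
  [0.83,[0,0.04,0.14],[-0.6,0,0]],
  [0.84,[0,0.04,0.14],[-0.6,0,0]],
  [0.85,[0,0.04,0.14],[-0.6,0,0]],
  [0.87,[0,0.04,0.14],[-0.6,0,0]],
  [0.88,[0,0.04,0.14],[-0.6,0,0]],
  [0.89,[0,0.04,0.14],[-0.6,0,0]],
  [0.91,[0,0.04,0.14],[-0.6,0,0]],
  [0.92,[0,0.04,0.14],[-0.6,0,0]],
  [0.93,[0,0.04,0.14],[-0.6,0,0]],
  [0.95,[0,0.04,0.13],[-0.6,0,0]],
  [0.96,[0,0.04,0.1],[-0.6,0,0]],
  [0.97,[0,0.03,0.05],[-0.6,0,0]],
  [0.98,[0,0,0],[-0.5,0,0]],
])

```text
time_s: 12.88
tool_pos: [0.6735, -0.0157, 0.0507]
tool_rot: [-150.1, 0.1, 175.3]
force: [-0.3, -0.0, 0.2]
grip_width: 0.0848
```

```bash
python3 -c "
from h import *
lean(88,.1435,30,.086,.006)
print('---')
lean(90,.145,30,.086,.003)
lean(91,.145,30,.086,.002)
from cell import env
cv2.imwrite('pics/w7.png',env.read_camera('wrist')['image'])
"
```

```text
X,Z [0.0266 0.034 ]
t 12.88 pos [ 0.6735 -0.0157  0.0507] rot [-1.501e+02  1.000e-01  1.753e+02] g 0.0848 F [-0.3 -0.   0.2]
shift cm [ 0.06 -0.27  0.23] turn [0.1 0.2 0.2]
---
X,Z [0.026  0.0311]
t 12.88 pos [ 0.6735 -0.0157  0.0507] rot [-1.501e+02  1.000e-01  1.753e+02] g 0.0848 F [-0.3 -0.   0.2]
shift cm [ 0.06 -0.08  0.46] turn [0.1 0.2 0.2]
X,Z [0.0254 0.0292]
t 12.88 pos [ 0.6735 -0.0157  0.0507] rot [-1.501e+02  1.000e-01  1.753e+02] g 0.0848 F [-0.3 -0.   0.2]
shift cm [0.06 0.08 0.59] turn [0.1 0.2 0.2]
```

Emit:
servo_tool([
  [0.98,[0,-0.02,0.1],[0,0,0]],
  [0.98,[0,-0.02,0.1],[0,0,0]],
  [0.98,[0,-0.02,0.1],[0,0,0]],
  [0.98,[0,-0.01,0.1],[0,0,0]],
  [0.98,[0,0,0.05],[0,0,0]],
  [0.98,[0,0,0],[0,0,0]],
])

```text
time_s: 13.43
tool_pos: [0.6734, -0.0189, 0.0472]
tool_rot: [-150.1, 0.2, 175.2]
force: [0.2, 0.3, -0.3]
grip_width: 0.0852
```

```bash
python3 -c "
from h import *
lean(90,.145,30,.086,.003)
from cell import env
s=env.read_camera('scene');o=env.get_obs();w=env.read_camera('wrist')
im=np.zeros((592,800,3),np.uint8);im[:448,:400]=cv2.resize(s['image'][203:315,235:335],None,fx=4,fy=4,interpolation=cv2.INTER_CUBIC)
im[:300,400:]=cv2.resize(w['image'],(400,300))
cv2.imwrite('pics/m8.png',im)
pickle.dump((o,w),open('w8.pkl','wb'))
"
```

```text
X,Z [0.026  0.0311]
t 13.43 pos [ 0.6734 -0.0189  0.0472] rot [-150.1    0.2  175.2] g 0.0852 F [ 0.2  0.3 -0.3]
shift cm [ 0.08  0.03 -0.  ] turn [0.1 0.3 0.1]
```

Emit:
servo_tool([
  [0.98,[0,0.03,0.05],[0,0,0]],
  [0.98,[0,0.03,0.05],[0,0,0]],
  [0.98,[0,0.03,0.04],[0,0,0]],
  [0.98,[0,0.05,-0.02],[0,0,0]],
  [0.98,[0,0.05,-0.02],[0,0,0]],
  [0.98,[0,0.05,-0.03],[0,0,0]],
  [0.98,[0,0.05,-0.03],[0,0,0]],
  [0.98,[0,0.09,-0.05],[0,0,0]],
  [0.98,[0,0.09,-0.05],[0,0,0]],
  [0.98,[0,0.09,-0.05],[0,0,0]],
  [0.98,[0,0.18,-0.1],[0,0,0]],
  [0.98,[0,0.26,-0.15],[0,0,0]],
  [0.98,[0,0.26,-0.15],[0,0,0]],
  [0.98,[0,0,0],[0,0,0]],
])

```text
time_s: 14.7
tool_pos: [0.6749, -0.0038, 0.0453]
tool_rot: [-150.1, 0.2, 175.3]
force: [0.0, 0.1, -0.1]
grip_width: 0.085
```

```bash
python3 -c "
from h import *
lean(90,.145,30,.086,.003)
from cell import env
s=env.read_camera('scene');o=env.get_obs();w=env.read_camera('wrist')
im=np.zeros((560,800,3),np.uint8);im[:448,:400]=cv2.resize(s['image'][203:315,235:335],None,fx=4,fy=4,interpolation=cv2.INTER_CUBIC)
im[:,400:]=cv2.resize(w['image'][:, 130:430],(400,560))
cv2.imwrite('pics/m9.png',im)
pickle.dump((o,w,s),open('w9.pkl','wb'))
"
```

```text
X,Z [0.026  0.0311]
t 14.7 pos [ 0.6749 -0.0038  0.0453] rot [-150.1    0.2  175.3] g 0.085 F [ 0.   0.1 -0.1]
shift cm [ 0.1  -1.38  0.59] turn [0.1 0.3 0.1]
```

View pics/m9.png

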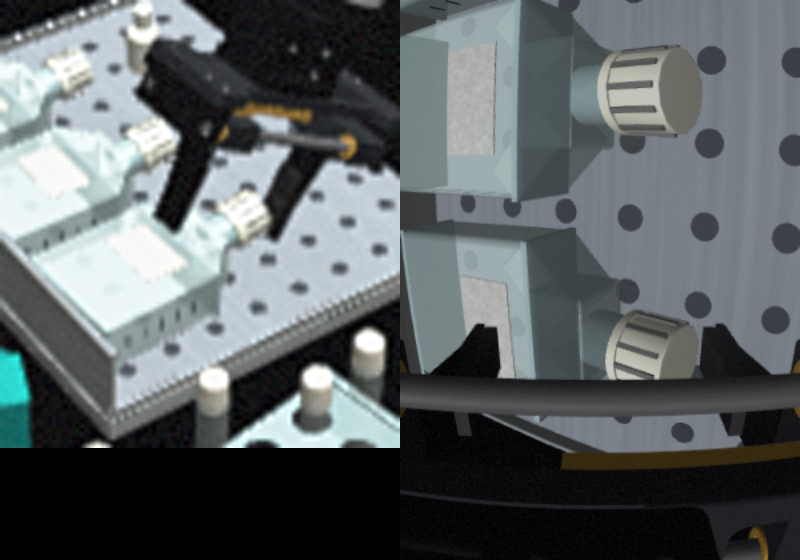

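The flask lies flat with its foot at the upstand, and the fingers are clear of the cap. I'll back out along the fingers, bring the tool upright and shut it, then press on the cap end to seat the foot.

Emit:
servo_tool([
  [1,[0,0.1,-1],[0,0,0]],
  [1,[0,0,-1.5],[0,0,0]],
  [1,[0,0,-1.5],[0,0,0]],
  [1,[0,0,-1.5],[0,0,0]],
  [1,[0,0,-1.5],[0,0,0]],
  [1,[0,0,-1.5],[0,0,0]],
  [0,[0,0,-1],[-5,0,0]],
  [0,[0,0,0],[-5,0,0]],
  [0,[0,0,0],[-5,0,0]],
  [0,[0,0,0],[-5,0,0]],
  [0,[0,0,0],[-5,0,0]],
  [0,[0,0,0],[-4,0,0]],
  [0,[0,0,0],[0,0,0]],
])

```text
time_s: 15.88
tool_pos: [0.681, 0.0528, 0.1404]
tool_rot: [179.7, 0.6, 175.7]
force: [1.5, -2.2, 1.0]
grip_width: 0.0483
```

```bash
python3 -c "
from h import *
pose(-.050,.060,0,yaw=174.3,Y=.101)
"
```

```text
t 15.88 pos [0.681  0.0528 0.1404] rot [179.7   0.6 175.7] g 0.0483 F [ 1.5 -2.2  1. ]
shift cm [0.17 0.38 6.44] turn [0.3 0.6 1.4]
```

Emit:
servo_tool([
  [0,[0.15,0.3,0.5],[0.3,0.6,1.3]],
  [0,[0,0.1,1.5],[0,0,0]],
  [0,[0,0,1.8],[0,0,0]],
  [0,[0,0,1.8],[0,0,0]],
  [0,[0,0,1.8],[0,0,0]],
  [0,[0,0,1.5],[0,0,0]],
  [0,[0,0,1.0],[0,0,0]],
  [0,[0,0,0.5],[0,0,0]],
  [0,[0,0,0],[0,0,0]],
])

```text
time_s: 16.63
tool_pos: [0.6793, 0.063, 0.0292]
tool_rot: [-179.5, -0.0, 175.1]
force: [-0.2, 0.2, 0.5]
grip_width: 0.0002
```

```bash
python3 -c "
from h import *
pose(-.028,.009,0,yaw=174.3,Y=.101)
"
```

```text
t 16.63 pos [0.6793 0.063  0.0292] rot [-179.5   -0.   175.1] g 0.0002 F [-0.2  0.2  0.5]
shift cm [-0.11 -2.78  0.45] turn [-0.5 -0.   0.8]
```

Emit:
servo_tool([
  [0,[-0.1,-0.3,0.2],[-0.5,0,0.8]],
  [0,[0,-0.3,0.1],[0,0,0]],
  [0,[0,-0.3,0.05],[0,0,0]],
  [0,[0,-0.3,0],[0,0,0]],
  [0,[0,-0.25,0],[0,0,0]],
  [0,[0,-0.25,0],[0,0,0]],
  [0,[0,-0.2,0],[0,0,0]],
  [0,[0,-0.2,0],[0,0,0]],
  [0,[0,0,0],[0,0,0]],
])

```text
time_s: 17.38
tool_pos: [0.681, 0.0396, 0.0297]
tool_rot: [180.0, 0.3, 174.2]
force: [-0.1, -0.6, -0.7]
grip_width: 0.0004
```

Emit:
servo_tool([
  [0,[0,-0.15,0],[0,0,0]],
  [0,[0,-0.15,0],[0,0,0]],
  [0,[0,-0.15,0],[0,0,0]],
  [0,[0,0,0],[0,0,0]],
])

```text
time_s: 17.72
tool_pos: [0.6806, 0.0353, 0.0299]
tool_rot: [179.9, 0.3, 174.3]
force: [-0.2, 0.1, 0.4]
grip_width: 0.0002
```

Emit:
servo_tool([
  [0,[0,-0.15,0],[0,0,0]],
  [0,[0,-0.15,0],[0,0,0]],
  [0,[0,0,0],[0,0,0]],
])

```text
time_s: 17.97
tool_pos: [0.6804, 0.0327, 0.0299]
tool_rot: [179.9, 0.3, 174.3]
force: [1.1, 0.7, 0.6]
grip_width: 0.0003
```

```bash
python3 -c "
from h import *
pose(-.028,.009,0,yaw=174.3,Y=.101)
"
```

```text
t 17.97 pos [0.6804 0.0327 0.0299] rot [179.9   0.3 174.3] g 0.0003 F [1.1 0.7 0.6]
shift cm [0.26 0.22 0.48] turn [0.1 0.3 0. ]
```

Emit:
servo_tool([
  [0,[0.2,0,0.3],[0,0,0]],
  [0,[0.1,0,0.2],[0,0,0]],
  [0,[0,-0.2,0],[0,0,0]],
  [0,[0,0,0],[0,0,0]],
])

```text
time_s: 18.3
tool_pos: [0.677, 0.0314, 0.0244]
tool_rot: [179.9, 0.4, 174.3]
force: [0.3, 0.3, 0.1]
grip_width: 0.0005
```

Emit:
servo_tool([
  [0,[0,-0.2,0],[0,0,0]],
  [0,[0,0,0],[0,0,0]],
])

```text
time_s: 18.47
tool_pos: [0.6771, 0.0311, 0.0243]
tool_rot: [179.7, 0.4, 174.4]
force: [-0.6, -0.1, -0.3]
grip_width: 0.0002
```

Emit:
servo_tool([
  [0,[0,-0.2,0],[0,0,0]],
  [0,[0,0,0],[0,0,0]],
])

```text
time_s: 18.63
tool_pos: [0.6774, 0.031, 0.0245]
tool_rot: [179.6, 0.4, 174.4]
force: [-0.5, 1.4, -0.3]
grip_width: 0.0006
```

Emit:
servo_tool([
  [0,[0,-0.2,0],[0,0,0]],
  [0,[0,0,0],[0,0,0]],
])

```text
time_s: 18.8
tool_pos: [0.6777, 0.0308, 0.0246]
tool_rot: [179.5, 0.5, 174.5]
force: [0.1, 0.5, 0.0]
grip_width: 0.0003
```

```bash
python3 -c "
from h import *
pose(-.028,.009,0,yaw=174.3,Y=.101)
"
```

```text
t 18.8 pos [0.6777 0.0308 0.0246] rot [179.5   0.5 174.5] g 0.0003 F [0.1 0.5 0. ]
shift cm [ 0.01  0.44 -0.03] turn [0.5 0.5 0.2]
```

Emit:
servo_tool([
  [0,[0,-0.4,0],[0,0,0]],
  [0,[0,-0.5,0],[0,0,0]],
  [0,[0,-0.6,0],[0,0,0]],
])

```text
time_s: 19.05
tool_pos: [0.6797, 0.0296, 0.0254]
tool_rot: [178.5, 0.8, 174.9]
force: [4.1, 10.9, -1.6]
grip_width: 0.0003
```

Emit:
servo_tool([
  [0,[0,-0.7,0],[0,0,0]],
  [0,[0,-0.7,0],[0,0,0]],
])

```text
time_s: 19.22
tool_pos: [0.6817, 0.029, 0.0261]
tool_rot: [177.6, 1.1, 175.4]
force: [3.6, 12.9, -0.8]
grip_width: 0.0002
```

```bash
python3 -c "
from h import *
pose(-.028,.009,0,yaw=174.3,Y=.101)
"
```

```text
t 19.22 pos [0.6817 0.029  0.0261] rot [177.6   1.1 175.4] g 0.0002 F [ 3.6 12.9 -0.8]
shift cm [0.42 0.58 0.13] turn [2.4 1.1 1.1]
```

Emit:
servo_tool([
  [0,[0,0.2,0],[0,0,0]],
  [0,[0,0.4,0],[0,0,0]],
  [0,[0,0.8,0],[0,0,0]],
  [0,[0,1.2,0],[0,0,0]],
  [0,[0,1.0,-1],[0,0,0]],
  [0,[0,0.5,-3],[0,0,0]],
  [0,[0,0,-4],[0,0,0]],
  [0,[0,0,-4],[0,0,0]],
  [0,[0,0,-4],[0,0,0]],
  [0,[0,0,-3],[0,0,0]],
  [0,[0,0,0],[0,0,0]],
])

```text
time_s: 20.13
tool_pos: [0.6771, 0.0654, 0.2254]
tool_rot: [178.2, 0.5, 175.3]
force: [1.2, -0.4, 1.8]
grip_width: 0.0005
```

Run:
```python
from h import *
from cell import env
o=env.get_obs();w=env.read_camera('wrist');s=env.read_camera('scene')
pickle.dump((o,w,s),open('w10.pkl','wb'));print(o['tool_pos'],o['tool_rot'],o['force'])
# rectified top view of the shelf: plane Z=37 mm, 2 px/mm ; columns = X (rear right), rows = Y
X,Y=np.meshgrid(np.arange(-.05,.16,.0005),np.arange(-.06,.18,.0005));
c,sn=np.cos(SY),np.sin(SY)
for Z in(.037,):
    P=np.c_[(.57474+c*X-sn*Y).ravel(),(.0174+sn*X+c*Y).ravel(),np.full(X.size,.016+Z)]
    q=wproj(o,w,P).reshape(*X.shape,2).astype(np.float32)
    im=cv2.remap(w['image'],q[...,0],q[...,1],cv2.INTER_LINEAR);cv2.imwrite('pics/rect.png',im)
    np.save('rect.npy',im)
g=cv2.cvtColor(im,cv2.COLOR_BGR2GRAY).astype(float)
# rear end of flask: print grey profiles along X for some Y of both flasks
for y in(.065,.075,.085,.125,.135,.142,-.038,-.03,.03,.038):
    r=g[int((y+.06)/.0005)-3:int((y+.06)/.0005)+4].mean(0);print(y,[int(v) for v in r[360:420:2]])
```

```text
[0.67707184 0.06542661 0.2254133 ] [178.23699979   0.51425282 175.33338077] [ 1.17659151 -0.37060588  1.8339353 ]
0.065 [159, 159, 159, 159, 158, 159, 159, 158, 158, 172, 190, 201, 190, 128, 83, 76, 76, 76, 76, 77, 75, 74, 73, 75, 74, 79, 118, 149, 168, 171]
0.075 [179, 178, 179, 178, 177, 178, 177, 177, 180, 190, 212, 213, 188, 121, 89, 76, 76, 75, 76, 76, 76, 74, 73, 74, 72, 85, 115, 149, 166, 171]
0.085 [179, 179, 178, 179, 179, 178, 178, 178, 180, 189, 217, 213, 176, 104, 83, 76, 76, 77, 76, 76, 76, 74, 72, 74, 74, 88, 114, 148, 164, 171]
0.125 [179, 179, 179, 179, 179, 178, 178, 178, 187, 204, 220, 205, 167, 104, 82, 76, 76, 75, 75, 74, 76, 74, 72, 74, 71, 79, 105, 140, 163, 172]
0.135 [180, 179, 179, 178, 179, 179, 178, 178, 185, 203, 214, 205, 167, 92, 75, 76, 76, 76, 75, 76, 75, 74, 73, 74, 74, 78, 106, 137, 164, 171]
0.142 [185, 181, 179, 179, 178, 178, 178, 178, 184, 197, 219, 209, 155, 78, 75, 75, 75, 76, 74, 74, 75, 74, 73, 74, 75, 83, 103, 138, 162, 171]
-0.038 [177, 185, 208, 217, 195, 116, 87, 78, 79, 78, 76, 76, 75, 76, 75, 75, 75, 74, 76, 76, 75, 76, 76, 74, 70, 100, 133, 160, 167, 168]
-0.03 [177, 184, 209, 215, 193, 131, 92, 78, 77, 77, 76, 76, 77, 77, 75, 75, 75, 76, 77, 76, 75, 75, 75, 73, 70, 100, 132, 161, 167, 168]
0.03 [179, 178, 194, 210, 215, 196, 131, 80, 79, 79, 78, 77, 76, 77, 78, 77, 76, 76, 77, 78, 76, 74, 74, 76, 75, 90, 125, 153, 166, 170]
0.038 [168, 167, 173, 204, 210, 185, 136, 86, 77, 77, 77, 76, 76, 75, 76, 77, 77, 77, 77, 77, 76, 74, 74, 75, 77, 87, 121, 151, 168, 170]
```

Run:
```python
from h import *
from cell import env
b=env.read_camera('top')['image'];a=d['top']['image']
for n,(x,y,w,h) in dict(dropper=(243,246,15,15),laidA=(272,240,60,36),laidB=(276,200,30,36),petri=(98,245,46,44),reagent=(96,198,38,36),marker=(420,242,50,32),purple=(362,255,52,34),cyl=(408,170,58,50),turq=(362,138,50,44),turq2=(160,145,52,44)).items():
    m=cv2.matchTemplate(b[y-8:y+h+8,x-8:x+w+8],a[y:y+h,x:x+w],cv2.TM_CCOEFF_NORMED);_,v,_,l=cv2.minMaxLoc(m);print(n,round(v,3),l[0]-8,l[1]-8)
env.sign_off();print(env.get_obs()["time_s"])
```

```text
dropper 0.513 5 5
laidA 0.784 1 0
laidB 0.682 -1 0
petri 0.999 0 0
reagent 0.983 0 0
marker 0.977 0 0
purple 0.996 0 0
cyl 0.996 0 0
turq 0.996 0 0
turq2 0.996 0 0
the job is handed in; nothing more can be done
the job is handed in; nothing more can be done
```

The flask now lies flat on its growth face with its foot against the rear upstand, and the job is handed in. It took about 20 s of the 67 s allowed.

**How it was done:** I straddled the cap loosely with the jaws, pushed it past balance with the rear finger, and carried it down on the front finger. At about 72° of lean I slid it back to the upstand and eased it down the rest of the way. I then pressed the cap end with shut fingers, up to about 13 N. The cap stopped moving, so the foot was seated.

**Last checks:**
- **Position:** in the rectified wrist picture, the foot edge lies at about x = 143 mm in the shelf's frame, against 145 mm for the upstand. It is square to within about 0.6°.
- **Lowering:** forces stayed within the sensor's noise all the way down. The fingers slid off the cap only at the end, by my position estimate within a few millimetres of the shelf; no picture shows that moment.
- **Bench items:** the petri stack, reagent, cylinder, marker and the look-alikes matched their starting pictures with no shift (0.98–1.00).

**Not confirmed:** the same picture comparison gave only weak matches for the laid flasks (0.78 and 0.68, shifts of 1 pixel or less) and for the dropper (0.51). I put this down to the arm covering them in the top view, and handed in without rechecking. The scene pictures during the lowering showed all three in their places. The last seating press pushed only on this flask's cap, well away from them.

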